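# Lock the green filter stage onto the dust pot

### The arm

A 7-joint arm with a two-finger parallel gripper is mounted at the origin on the work surface. World frame = base frame: x ahead of the robot, y to its left, z up, the work surface at z = 0. Lengths are in m, angles in rad, forces in N, time in s.
With the tool pointing down it reaches from about 0.425 to 0.925 m from the base axis. Payload 6.8 kg.
Tool frame: the origin (TCP) lies midway between the tips of the shut fingers; the grasp point (between the pads) lies 19 mm behind it; y points along the fingers, z is the direction in which the jaws open and shut, and the axes are right-handed (so a half turn about y gives the same grasp; the last joint's range is limited). The gripper opens to 85 mm and grips with 20 to 120 N. Pads are 22 mm wide; open, the fingers measure 114 mm over their backs; the gripper's body (76 mm by 85 mm) begins 54 mm behind the grasp point. The pads swing forward as they close: fully open they stand 13 mm farther back than shut.
Start: joints at [1.076, 0.477, 0.022, 1.555, -0.011, 1.109, -0.083], TCP at [0.255, -0.625, 0.231] pointing down, gripper open.
Joint ranges: [-2.96, 2.96], [-0.34, 2.1], [-1.41, 1.46], [0.24, 2.44], [-1.37, 4.51], [0.17, 1.92], [-2.96, 2.96]. Speed limits (rad/s): [2.39, 2.39, 3.14, 3.14, 3.14, 3.14, 3.14].

### API

Orientations are given as a unit quaternion [w, x, y, z].
In Python, from station import bot gives the robot as it stands. The module is installed in compiled form; this text tells all that it offers.
- The arm moves only by the shell command python3 -m crank 'ROWS' [FORCE]. ROWS is JSON, a list of rows, each an object with "linear": the shift along the tool's x, y, z in m, a list of three; "dr": the turn, a rotation vector about the tool's x, y, z in degrees, a list of three; "hand": the gripper command: -1 is shut, 1 is fully open, values between are in proportion. A call has 1 to 10 rows; each row is the pose to reach, as a shift and turn from the pose commanded when the call began, along the tool's axes at that moment; what a row does not reach only later rows make up. A row lasts 1/12 s, in which the tool goes at most 41.7 mm and 7.16 degrees, less where a joint would pass 70% of its speed; a pose out of reach is approached as far as the arm can. A call with a gripper value outside its range is refused whole. The fingers move at their own pace and stop on an object; FORCE is the grip in N (left out, the last holds). Time passes only in rows, so rows that repeat a pose let the fingers close. It gives the time, the measured TCP pose, the force and the opening at its end, in the units of the state.
- bot.get_obs(): the state, without advancing time (a new reading comes with each control period).
- bot.read_camera(name): name is "side" or "top"; returns the picture (420x560x3 uint8, blue, green, red); there is no depth.
- bot.camera_params(name): a dict with "K" (3x3 intrinsics, pixels), "k1" (the pictures are not rectified: a ray, as slopes to the right and down, at radius r is drawn at 1 + k1 r^2 times it, then the intrinsics apply), "R" (3x3) and "t" (3): a world point X has camera coordinates R X + t. Camera axes: x right, y down, z forward; pixel columns grow to the right and rows downward; lengths in m; the calibration is good to about 2 mm. A picture is of the moment at which its call begins. camera_params takes no time and is no camera call.
- bot.hand_in(): hands the job in, once; it reports no verdict.
Trained networks look in the newest picture that a camera, given by its name, has taken for a name from the list of things; names that differ only in an ending like _2 or _b are one class to them, and where a whole thing is asked for, a point or a joint stands for the part that bears it (a point fixed in the world has none). Each returns a list of dicts, best first, with "score" (0 to 1); they miss things now and then, are a little off and sometimes report something else, mostly with a low value. They report only what shows in the picture. A call takes as long as a camera call. They do not tell look-alikes from the thing itself.
- bot.search_frame(camera, target): "extent" ([left, top, right, bottom] in pixels, round what is visible of it).
- bot.cut_out(camera, target): "pixels" (420x560 bool, what is visible of it) and "extent" ([left, top, right, bottom] in pixels, round what is visible of it).
- bot.place_of(camera, target): "xy" ([column, row] in pixels: a listed point, or the origin of a listed thing).
The state is a dict: "t": time; "q": joint angles; "joint_vel": joint speeds; "joint_torque": joint torques, N m; "eef_pos": TCP position; "tool_rot": TCP orientation; "contact_force": force on the tool from outside, world axes, zero at the start; "torque": the same for the moment, N m; "gripper_width": opening from 0.0 (shut) to 1.0 (fully open).
Only numpy, scipy, OpenCV 4.12 (cv2) and the standard library are available. Lean on these libraries where they do the work, as an engineer would, in place of code of your own. Each camera call takes 0.05 s, during which the arm holds its last target. There are 200 camera calls.

### The job

Fit the filter stage with the green handle bar onto the grey dust pot bolted to the bench: lower it with its bar in line with the two notches until the flange sits on the pot's rim, turn it a quarter turn clockwise (seen from above) to lock the bayonet, and let go. Leave the stages with the orange and blue bars standing where they are.

Things in the scene. Friction and masses are not known exactly. Their poses are not given: they have to be found in the camera images.
- green_stage_bar (a point): Centre of the green handle bar, 64 long (x) x 16 thick (y) x 44 mm high (z up), atop the loose green filter stage (0.2-0.45 kg). Below the centre: lid at 22 mm, 112 mm black flange's underside at 58, foot at 92. Its 72 mm spigot tapers to 52 at the foot and has two lugs, 16 mm wide, under the bar's two ends (+x, -x; white marks), to 48 mm from the axis, 72-80 below centre. Half a turn is the same.
- orange_stage_bar (a point): Centre of the orange handle bar of a filter stage otherwise the same as the green one; z up, x along the bar. Not to be used. All three stages stand loose and upright on the bench.
- blue_stage_bar (a point): Centre of the blue handle bar of a filter stage otherwise the same as the green one; z up, x along the bar. Not to be used.
- pot_mouth (a point): Centre of the mouth, at rim height (70 mm), of the fixed grey pot, 124 mm across; z up. Its yellow collar, 11 mm thick, has an 80 mm hole with 35 mm wide notches at +x and -x (white marks), 56 mm out. Seated, the green bar's centre is 58 mm above this, lugs 3 mm under the collar. Enters within 12 deg of the notches; turns easily, only clockwise; stop just past 90 deg. Locked: bar along y.
Mind the look-alikes: they are no part of the job. Leave any turquoise look-alike of the part that bears green_stage_bar alone.

How it is judged:
By the outcome, as a careful person would: the job done as asked, in the order asked, and still so for the second after the job is handed in, with the robot touching nothing.
It also fails if it takes over 45 s, if anything falls off the work surface, if the arm or the gripper's body presses on something with over 40 N, if the wrist force passes 120 N, or if a joint passes its speed limit or range.

## Working session

There is one attempt and no reset: what is moved stays moved. The work goes in short steps, Python scripts to look and compute and a shell command to move; the robot and the scene stay as the last step left them, time stands still between calls to the robot, and variables do not carry over. Pictures are saved under pics/ and viewed, about 8 in all and at most 12, crops included, and the job is handed in when it is done.

```bash
mkdir -p pics; cat > h.py <<'E'
from station import bot
import numpy as np, cv2
from scipy.optimize import least_squares
from scipy.spatial.transform import Rotation as Ro
def proj(c,X):
    X=np.atleast_2d(X)@np.array(c["R"]).T+np.array(c["t"]); s=X[:,:2]/X[:,2:]
    s=s*(1+c["k1"]*(s**2).sum(1,keepdims=True)); K=np.array(c["K"])
    return s@K[:2,:2].T+K[:2,2]
def onplane(c,uv,z):
    f=lambda p:(proj(c,[p[0],p[1],z])[0]-uv)
    return least_squares(f,[0.6,0]).x
E
python3 - <<'E'
from h import *
o=bot.get_obs(); print({k:np.round(v,3).tolist() for k,v in o.items()})
ims=[]
for c in ["side","top"]:
    im=bot.read_camera(c); cv2.imwrite(f"pics/{c}0.png",im)
    P=bot.camera_params(c); R=np.array(P["R"]);print(c,"pos",-R.T@np.array(P["t"]),"fwd",R[2], P["k1"],P["K"][0])
    for t,z in [("green_stage_bar",.092),("orange_stage_bar",.092),("blue_stage_bar",.092),("pot_mouth",.07)]:
        for d in bot.place_of(c,t)[:3]: print(t,np.round(d["xy"],1),round(d["score"],2),onplane(P,d["xy"],z).round(4))
E
```

```text
{'t': 0.0, 'q': [1.076, 0.478, 0.022, 1.556, -0.011, 1.109, -0.083], 'joint_vel': [-0.0, 0.001, -0.001, -0.001, 0.001, -0.001, -0.001], 'joint_torque': [0.0, -59.646, 1.608, -28.119, 0.012, 0.009, 0.0], 'eef_pos': [0.254, -0.625, 0.23], 'tool_rot': [0.136, -0.136, 0.695, -0.693], 'contact_force': [0.475, -0.032, 0.984], 'torque': [0.017, 0.003, 0.011], 'gripper_width': 1.001}
side pos [-0.0219094   0.54982699  0.80536284] fwd [ 0.46333744 -0.55159232 -0.69358801] 0.020032897902011626 [488.20821721   0.         272.28738907]
green_stage_bar [264.9 142.8] 0.96 [ 0.6176 -0.1875]
green_stage_bar [427.2 176.8] 0.93 [ 0.2495 -0.3156]
orange_stage_bar [354.4 146.7] 0.68 [ 0.4377 -0.31  ]
blue_stage_bar [290.9 192.2] 0.58 [ 0.4568 -0.0841]
pot_mouth [210.2 243.3] 0.8 [0.5043 0.1209]
top pos [ 0.2366677  -0.02946991  1.2153549 ] fwd [ 0.18500666 -0.01203524 -0.98266357] -0.08474188971541441 [471.57018154   0.         284.97728671]
green_stage_bar [341.3 148.1] 0.98 [ 0.6174 -0.1863]
green_stage_bar [401.9 294.3] 0.69 [ 0.254  -0.3183]
orange_stage_bar [394.5 221. ] 0.89 [ 0.4308 -0.3098]
blue_stage_bar [297.3 207.2] 0.9 [ 0.4676 -0.0735]
pot_mouth [214.8 193.8] 0.86 [0.5085 0.1308]
```

View pics/top0.png

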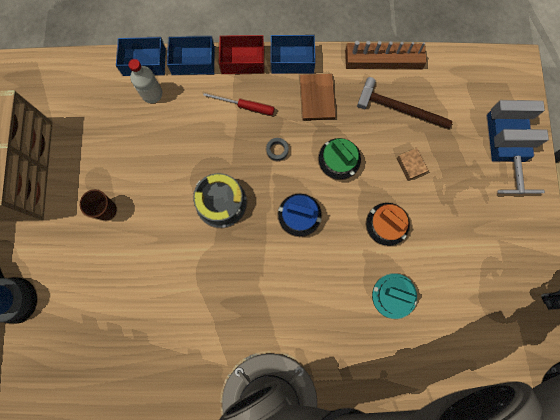

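View pics/side0.png

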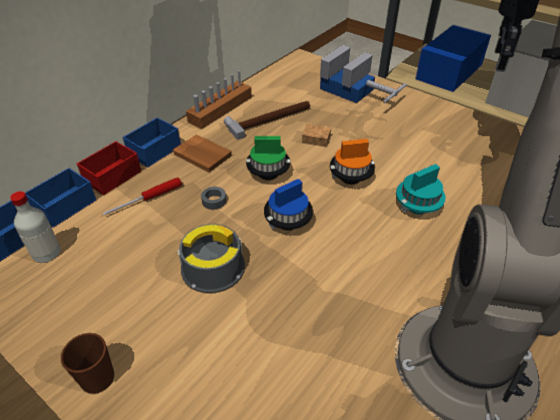

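The top image shows the green stage at (341,155), blue at (300,213), orange at (388,222), the turquoise look-alike at (396,295) and the pot at (219,200). Next I'll enlarge the green stage and the pot.

```bash
python3 - <<'E'
from h import *
def crop(c,x,y,w=32,s=6.25):
    im=cv2.imread(f"pics/{c}0.png"); P=bot.camera_params(c)
    return cv2.resize(im[y-w:y+w,x-w:x+w],(400,300) if 0 else (300,300),interpolation=cv2.INTER_CUBIC)
a=np.hstack([crop("top",341,153),crop("side",268,155)])
b=np.hstack([crop("top",218,200),crop("side",211,255,40)])
cv2.imwrite("pics/crop.png",np.vstack([a,b]))
# pot: white marks and yellow
for c in ["top","side"]:
    P=bot.camera_params(c)
    for z,t in [(.07,"pot_mouth")]:
        im=cv2.imread(f"pics/{c}0.png"); hsv=cv2.cvtColor(im,cv2.COLOR_BGR2HSV)
        m=cv2.inRange(hsv,(22,120,80),(35,255,255)); ys,xs=np.nonzero(m)
        k=(abs(xs-(218 if c=="top" else 211))<35)&(abs(ys-(200 if c=="top" else 250))<35)
        print(c,"yellow bbox",xs[k].min(),xs[k].max(),ys[k].min(),ys[k].max())
E
```

```text
top yellow bbox 195 240 174 219
side yellow bbox 182 237 224 267
```

View pics/crop.png

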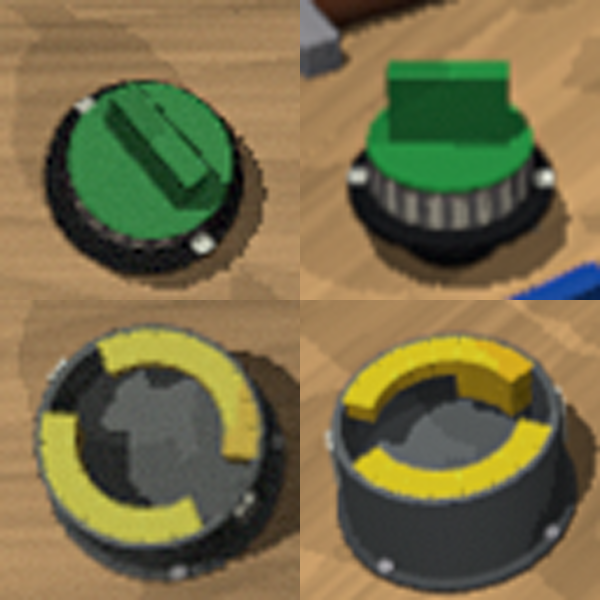

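The crops show the green bar running along its two white flange marks. The pot's notches are at upper left and lower right in the top view. I'll fit both poses.

```bash
python3 - <<'E'
from h import *
P={c:bot.camera_params(c) for c in ["top","side"]}
def cp(x,y,cx,cy,w): return np.array([cx-w+x*2*w/300-.5, cy-w+y*2*w/300-.5])
T=lambda x,y:("top",cp(x,y,341,153,32)); S=lambda x,y:("side",cp(x-300,y,268,155,32))
def res(p,pts): return np.concatenate([proj(P[c],X)[0]-uv for (c,uv),X in pts(p)])
def w(p,x,y,z): c,s=np.cos(p[2]),np.sin(p[2]); return [p[0]+c*x-s*y,p[1]+s*x+c*y,z]
# green: x+ end toward top-left mark in top view; p=[x,y,yaw,rmark,zmark]
def g(p): return [(T(86,104),w(p,p[3],0,p[4])),(T(203,243),w(p,-p[3],0,p[4])),
  (S(357,176),w(p,p[3],0,p[4])),(S(544,178),w(p,-p[3],0,p[4])),
  (S(388,63),w(p,.032,-.008,.114)),(S(509,63),w(p,-.032,-.008,.114)),(S(388,80),w(p,.032,.008,.114)),(S(509,80),w(p,-.032,.008,.114))]
best=None
for y0 in np.arange(-3,3.1,.5):
    r=least_squares(lambda p:res(p,g),[.617,-.187,y0,.054,.04])
    if best is None or r.cost<best.cost: best=r
print("green",best.x.round(4),np.degrees(best.x[2]),best.cost,best.fun.round(1))
for c in P: print(c,proj(P[c],[best.x[0],best.x[1],.092]).round(1))
# pot
T=lambda x,y:("top",cp(x,y-300,218,200,32)); S=lambda x,y:("side",cp(x-300,y-300,211,255,40))
def h(p): return [(T(60,368),w(p,p[3],0,p[4])),(T(247,505),w(p,-p[3],0,p[4])),
  (S(330,438),w(p,p[3],0,p[4])),(S(560,395),w(p,-p[3],0,p[4]))]
th=np.linspace(0,2*np.pi,180)
def circ(p,c,z=.07): return proj(P[c],np.c_[p[0]+p[5]*np.cos(th),p[1]+p[5]*np.sin(th),0*th+z])
def full(p):
    a=circ(p,"top");b=circ(p,"side")
    return np.concatenate([res(p,h),[a[:,0].min()-194.5,a[:,0].max()-240.5,a[:,1].min()-173.5,a[:,1].max()-219.5,b[:,1].min()-223.5,b[:,1].max()-267.5]])
best=None
for y0 in np.arange(-3,3.1,.5):
    r=least_squares(full,[.505,.125,y0,.062,.06,.056])
    if best is None or r.cost<best.cost: best=r
print("pot",best.x.round(4),np.degrees(best.x[2]),best.cost,best.fun.round(1))
o=bot.get_obs();Rt=Ro.from_quat(o["tool_rot"],scalar_first=True).as_matrix();print(Rt.round(3))
E
```

```text
green [ 0.6076 -0.1851  0.659   0.0505  0.0447] 37.75697034077249 1.1637583975410397 [-0.6  0.3 -0.7 -0.  -0.  -0.1  0.3 -0.2 -0.1 -0.6  0.5 -0.4 -0.5 -0.3
  0.4 -0.1]
top [[340.9 151.8]]
side [[267.4 144.8]]
pot [ 0.5026  0.1239 -2.2152 -0.0628  0.067   0.0585] -126.92046360980123 0.768155227793847 [-0.3 -0.1 -0.5 -0.3  0.3  0.1  0.5  0.  -0.4  0.5 -0.1 -0.3  0.4 -0.4]
[[-0.926 -0.     0.377]
 [-0.377  0.    -0.926]
 [-0.    -1.    -0.   ]]
```

```bash
cat > ov.py <<'E'
from h import *
def overlay(ims,items,fn,w=34,S=8):
    out=[]
    for c,im in ims.items():
        P=bot.camera_params(c)
        for X0,polys in items:
            u=proj(P,X0)[0].round().astype(int)-w; u=np.maximum(u,0)
            cr=cv2.resize(im[u[1]:u[1]+2*w,u[0]:u[0]+2*w],(400,300) if 0 else (300,300),interpolation=cv2.INTER_CUBIC)
            for col,pl,closed in polys:
                q=((proj(P,pl)-u+.5)*300/(2*w)-.5)
                cv2.polylines(cr,[(q*16).round().astype(np.int32)],closed,col,1,cv2.LINE_AA,4)
            out.append(cr)
    n=len(items); cv2.imwrite(fn,np.vstack([np.hstack(out[i:i+n]) for i in range(0,len(out),n)]))
def stage(x,y,yaw,zc=.092,col=(255,0,255)):
    c,s=np.cos(yaw),np.sin(yaw); W=lambda L:np.array([[x+c*a-s*b,y+s*a+c*b,zc+z] for a,b,z in L])
    th=np.linspace(0,6.283,60); bx=[(.032,.008),(-.032,.008),(-.032,-.008),(.032,-.008)]
    return [(col,W([(a,b,z) for a,b in bx]),True) for z in (.022,-.022)]+[(col,W([(.056*np.cos(t),.056*np.sin(t),-.058) for t in th]),True)]
def pot(x,y,yaw,col=(255,0,255)):
    c,s=np.cos(yaw),np.sin(yaw); W=lambda L:np.array([[x+c*a-s*b,y+s*a+c*b,z] for a,b,z in L])
    th=np.linspace(0,6.283,60); C=lambda r,z:W([(r*np.cos(t),r*np.sin(t),z) for t in th])
    n=[(sg*a,b,.07) for sg in (1,) for a,b in [(.036,.0175),(.056,.0175),(.056,-.0175),(.036,-.0175)]]
    return [(col,C(.062,.07),True),(col,C(.04,.07),True),(col,C(.062,0),True),(col,W(n),False),(col,W([(-a,b,z) for a,b,z in n]),False)]
E
python3 - <<'E'
from ov import *
ims={c:cv2.imread(f"pics/{c}0.png") for c in ["top","side"]}
overlay(ims,[([.61,-.186,.07],stage(.6076,-.1851,.659)),([.503,.124,.05],pot(.5026,.1239,.9266))],"pics/ov1.png")
E
```

```text
(no output)
```

View pics/ov1.png

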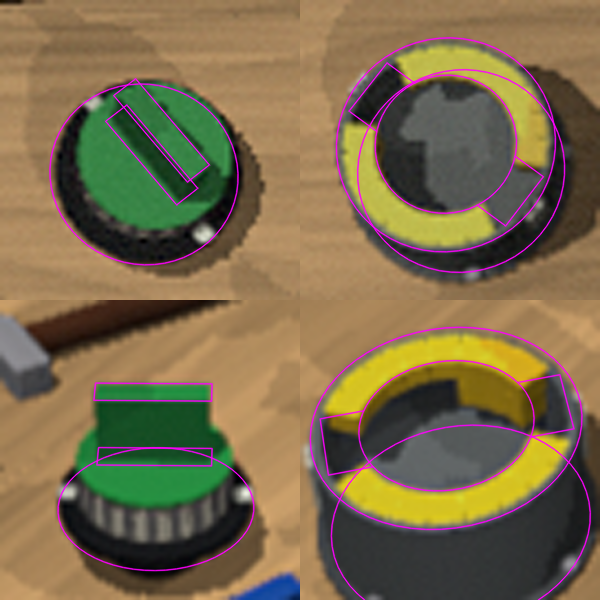

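```bash
python3 - <<'E'
from ov import *
ims={"top":cv2.imread("pics/top0.png")}
its=[([.61,-.186,.09],[]),([.61,-.186,.09],stage(.6076,-.1851,.659))]
overlay(ims,its,"pics/a.png",w=20); a=cv2.imread("pics/a.png")
overlay({"side":cv2.imread("pics/side0.png")},its,"pics/b.png",w=24); b=cv2.imread("pics/b.png")
cv2.imwrite("pics/z.png",np.clip(np.vstack([a,b]).astype(float)*1.4,0,255).astype(np.uint8))
E
```

```text
(no output)
```

View pics/z.png

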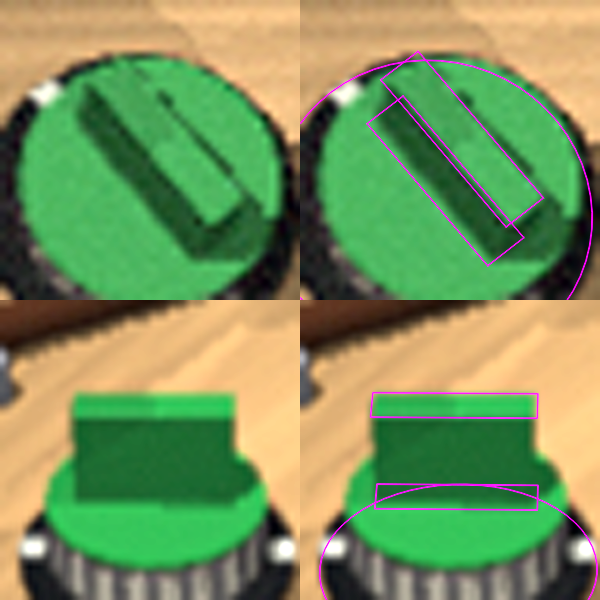

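The overlays match the images to about 2 mm. Green is at about (0.608, -0.187) with its bar at 38°, and the pot is at (0.503, 0.124) with its notch axis at 53°. I'll move above the green stage now.

```bash
cat > go.py <<'E'
import sys
from h import *
# usage: x y z jawdeg : gives linear & dr in tool axes
x,y,z,j=map(float,sys.argv[1:5]); o=bot.get_obs()
R=Ro.from_quat(o["tool_rot"],scalar_first=True).as_matrix(); p=np.array(o["eef_pos"])
a=np.radians(j); zt=np.array([np.cos(a),np.sin(a),0]); yt=np.array([0,0,-1.]); D=np.c_[np.cross(yt,zt),yt,zt]
print("t",round(o["t"],2),"p",p.round(4),"jaw",np.degrees(np.arctan2(R[1,2],R[0,2])).round(2),"tilt",R[2].round(3),"F",np.round(o["contact_force"],1),"w",round(o["gripper_width"],3),"q7",round(o["q"][6],2))
print("linear",(R.T@(np.array([x,y,z])-p)).round(4),"dr",np.degrees(Ro.from_matrix(R.T@D).as_rotvec()).round(2))
E
python3 -m crank '[{"linear":[-0.493,0,-0.272],"dr":[0,-15.7,0],"hand":1},{"linear":[-0.493,0,-0.272],"dr":[0,-15.7,0],"hand":1},{"linear":[-0.493,0,-0.272],"dr":[0,-15.7,0],"hand":1},{"linear":[-0.493,0,-0.272],"dr":[0,-15.7,0],"hand":1},{"linear":[-0.493,0,-0.272],"dr":[0,-15.7,0],"hand":1},{"linear":[-0.493,0,-0.272],"dr":[0,-15.7,0],"hand":1},{"linear":[-0.493,0,-0.272],"dr":[0,-15.7,0],"hand":1},{"linear":[-0.493,0,-0.272],"dr":[0,-15.7,0],"hand":1},{"linear":[-0.493,0,-0.272],"dr":[0,-15.7,0],"hand":1},{"linear":[-0.493,0,-0.272],"dr":[0,-15.7,0],"hand":1}]' 40
python3 go.py .608 -.187 .18 -52.2
```

```text
t: 1.33
eef_pos: [0.5176, -0.2995, 0.2317]
tool_rot: [-0.229, 0.229, -0.669, 0.669]
contact_force: [0.9, -0.4, -0.2]
gripper_width: 0.997
t 1.33 p [ 0.5176 -0.2995  0.2317] jaw -52.15 tilt [-0.    -1.     0.001] F [ 0.9 -0.4 -0.2] w 0.997 q7 -0.55
linear [-0.1404  0.0517 -0.0334] dr [-0.04  0.05 -0.01]
```

```bash
python3 -m crank '[{"linear":[-0.14,0.05,-0.033],"dr":[0,0,0],"hand":1},{"linear":[-0.14,0.05,-0.033],"dr":[0,0,0],"hand":1},{"linear":[-0.14,0.05,-0.033],"dr":[0,0,0],"hand":1},{"linear":[-0.14,0.05,-0.033],"dr":[0,0,0],"hand":1},{"linear":[-0.14,0.05,-0.033],"dr":[0,0,0],"hand":1},{"linear":[-0.14,0.05,-0.033],"dr":[0,0,0],"hand":1},{"linear":[-0.14,0.05,-0.033],"dr":[0,0,0],"hand":1}]'
python3 go.py .608 -.187 .078 -52.2
python3 - <<'E'
from ov import *
ims={c:bot.read_camera(c) for c in ["top","side"]}
overlay(ims,[([.61,-.186,.12],[]),([.61,-.186,.09],stage(.608,-.187,.659))],"pics/ov2.png",w=50)
E
```

```text
t: 1.92
eef_pos: [0.6065, -0.1902, 0.1814]
tool_rot: [-0.229, 0.229, -0.669, 0.669]
contact_force: [-0.8, -0.0, 0.4]
gripper_width: 1.0
t 1.92 p [ 0.6065 -0.1902  0.1814] jaw -52.19 tilt [ 0.001 -1.     0.   ] F [-0.8 -0.   0.4] w 1.0 q7 -0.8
linear [-0.0033  0.1034 -0.0017] dr [-0.03  0.01  0.05]
```

View pics/ov2.png

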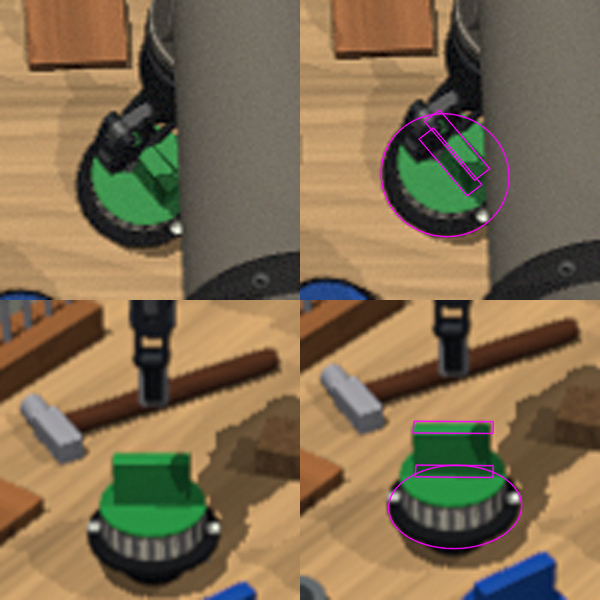

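The gripper is centred over the green bar in both views. Descending and gripping.

```bash
python3 -m crank '[{"linear":[-0.003,0.06,-0.002],"dr":[0,0,0],"hand":1},{"linear":[-0.003,0.103,-0.002],"dr":[0,0,0],"hand":1},{"linear":[-0.003,0.103,-0.002],"dr":[0,0,0],"hand":1},{"linear":[-0.003,0.103,-0.002],"dr":[0,0,0],"hand":1},{"linear":[-0.003,0.103,-0.002],"dr":[0,0,0],"hand":0},{"linear":[-0.003,0.103,-0.002],"dr":[0,0,0],"hand":-1},{"linear":[-0.003,0.103,-0.002],"dr":[0,0,0],"hand":-1},{"linear":[-0.003,0.103,-0.002],"dr":[0,0,0],"hand":-1},{"linear":[-0.003,0.103,-0.002],"dr":[0,0,0],"hand":-1},{"linear":[-0.003,0.103,-0.002],"dr":[0,0,0],"hand":-1}]' 80
python3 go.py .608 -.187 .2 -52.2
```

```text
t: 2.85
eef_pos: [0.6087, -0.186, 0.0794]
tool_rot: [-0.23, 0.229, -0.668, 0.669]
contact_force: [-1.8, -1.1, 6.9]
gripper_width: 0.175
t 2.85 p [ 0.6087 -0.186   0.0794] jaw -52.15 tilt [-0.001 -1.     0.002] F [-1.8 -1.1  6.9] w 0.175 q7 -0.84
linear [ 0.001  -0.1206  0.0006] dr [-0.09  0.05 -0.06]
```

```bash
python3 -m crank '[{"linear":[0,-0.03,0],"dr":[0,0,0],"hand":-1},{"linear":[0,-0.07,0],"dr":[0,0,0],"hand":-1},{"linear":[0,-0.11,0],"dr":[0,0,0],"hand":-1},{"linear":[0,-0.14,0],"dr":[0,0,0],"hand":-1},{"linear":[0,-0.14,0],"dr":[0,0,0],"hand":-1},{"linear":[0,-0.14,0],"dr":[0,0,0],"hand":-1}]'
python3 go.py .503 .124 .22 -36.9
```

```text
t: 3.35
eef_pos: [0.6088, -0.1859, 0.2202]
tool_rot: [-0.23, 0.228, -0.668, 0.67]
contact_force: [-0.3, 0.2, -4.6]
gripper_width: 0.177
t 3.35 p [ 0.6088 -0.1859  0.2202] jaw -52.15 tilt [-0.002 -1.     0.003] F [-0.3  0.2 -4.6] w 0.177 q7 -0.8
linear [-0.1066 -0.0005 -0.3096] dr [ -0.18 -15.25  -0.1 ]
```

```bash
python3 -m crank '[{"linear":[-0.013,0,-0.038],"dr":[0,-2,0],"hand":-1},{"linear":[-0.107,0,-0.31],"dr":[0,-15.3,0],"hand":-1},{"linear":[-0.107,0,-0.31],"dr":[0,-15.3,0],"hand":-1},{"linear":[-0.107,0,-0.31],"dr":[0,-15.3,0],"hand":-1},{"linear":[-0.107,0,-0.31],"dr":[0,-15.3,0],"hand":-1},{"linear":[-0.107,0,-0.31],"dr":[0,-15.3,0],"hand":-1},{"linear":[-0.107,0,-0.31],"dr":[0,-15.3,0],"hand":-1},{"linear":[-0.107,0,-0.31],"dr":[0,-15.3,0],"hand":-1},{"linear":[-0.107,0,-0.31],"dr":[0,-15.3,0],"hand":-1},{"linear":[-0.107,0,-0.31],"dr":[0,-15.3,0],"hand":-1}]'
python3 go.py .503 .124 .22 -36.9
```

```text
t: 4.18
eef_pos: [0.4998, 0.127, 0.2164]
tool_rot: [0.317, -0.32, 0.632, -0.631]
contact_force: [-0.2, -0.8, -3.5]
gripper_width: 0.178
t 4.18 p [0.4998 0.127  0.2164] jaw -36.49 tilt [ 0.002 -1.    -0.003] F [-0.2 -0.8 -3.5] w 0.178 q7 -1.13
linear [ 0.0005 -0.0036  0.0044] dr [0.16 0.41 0.14]
```

```bash
python3 -m crank '[{"linear":[0,0.025,0.001],"dr":[0,0,0],"hand":-1},{"linear":[0,0.045,0.001],"dr":[0,0,0],"hand":-1},{"linear":[0,0.045,0.001],"dr":[0,0,0],"hand":-1},{"linear":[0,0.045,0.001],"dr":[0,0,0],"hand":-1}]'
python3 go.py .503 .124 .17 -36.9
python3 - <<'E'
from ov import *
ims={c:bot.read_camera(c) for c in ["top","side"]}
o=bot.get_obs(); x,y,z=o["eef_pos"]
overlay(ims,[([.5,.124,.12],[]),([.5,.124,.12],stage(x,y,.9266,z+.0126)+pot(.5026,.1239,.9266,(0,255,255))[:1])],"pics/ov3.png",w=60)
E
```

```text
t: 4.52
eef_pos: [0.5018, 0.1223, 0.1715]
tool_rot: [0.314, -0.318, 0.633, -0.632]
contact_force: [0.6, 0.4, -3.7]
gripper_width: 0.174
t 4.52 p [0.5018 0.1223 0.1715] jaw -36.93 tilt [ 0.004 -1.    -0.003] F [ 0.6  0.4 -3.7] w 0.174 q7 -1.16
linear [-0.0021  0.0015 -0.    ] dr [ 0.16 -0.03  0.23]
```

View pics/ov3.png

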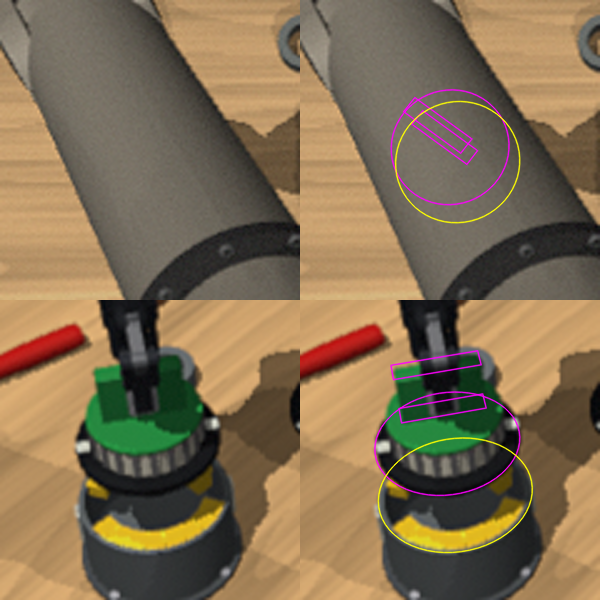

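The side view shows the stage level above the pot, with the bar within about 2° of line. It sits about 2 mm toward the lower-right mark, so I'll correct that and start lowering.

```bash
python3 -m crank '[{"linear":[-0.0035,0.01,0],"dr":[0,0,0],"hand":-1},{"linear":[-0.0035,0.02,0],"dr":[0,0,0],"hand":-1},{"linear":[-0.0035,0.028,0],"dr":[0,0,0],"hand":-1},{"linear":[-0.0035,0.036,0],"dr":[0,0,0],"hand":-1},{"linear":[-0.0035,0.042,0],"dr":[0,0,0],"hand":-1},{"linear":[-0.0035,0.046,0],"dr":[0,0,0],"hand":-1},{"linear":[-0.0035,0.046,0],"dr":[0,0,0],"hand":-1}]'
python3 go.py .504 .1255 .1154 -36.9
```

```text
t: 5.2
eef_pos: [0.5045, 0.1267, 0.1262]
tool_rot: [0.316, -0.317, 0.632, -0.632]
contact_force: [0.1, -0.1, -3.2]
gripper_width: 0.179
t 5.2 p [0.5045 0.1267 0.1262] jaw -36.84 tilt [ 0.001 -1.    -0.001] F [ 0.1 -0.1 -3.2] w 0.179 q7 -1.2
linear [0.0012 0.0108 0.0003] dr [0.07 0.06 0.08]
```

```bash
python3 -m crank '[{"linear":[0.001,0.004,0],"dr":[0,0,0],"hand":-1},{"linear":[0.001,0.008,0],"dr":[0,0,0],"hand":-1},{"linear":[0.001,0.011,0],"dr":[0,0,0],"hand":-1},{"linear":[0.001,0.012,0],"dr":[0,0,0],"hand":-1},{"linear":[0.001,0.012,0],"dr":[0,0,0],"hand":-1}]'
python3 go.py .504 .1255 .1154 -36.9
```

```text
t: 5.62
eef_pos: [0.5046, 0.126, 0.1156]
tool_rot: [-0.316, 0.316, -0.632, 0.632]
contact_force: [-1.4, -0.4, 0.2]
gripper_width: 0.178
t 5.62 p [0.5046 0.126  0.1156] jaw -36.85 tilt [ 0. -1.  0.] F [-1.4 -0.4  0.2] w 0.178 q7 -1.21
linear [ 0.0008  0.0002 -0.0002] dr [-0.01  0.05  0.01]
```

The weight is now carried by the rim at the expected height, so the stage is seated. Turning clockwise.

```bash
python3 -m crank '[{"linear":[0,0,0],"dr":[0,3,0],"hand":-1},{"linear":[0,0,0],"dr":[0,9,0],"hand":-1},{"linear":[0,0,0],"dr":[0,15,0],"hand":-1},{"linear":[0,0,0],"dr":[0,21,0],"hand":-1},{"linear":[0,0,0],"dr":[0,27,0],"hand":-1},{"linear":[0,0,0],"dr":[0,33,0],"hand":-1},{"linear":[0,0,0],"dr":[0,39,0],"hand":-1},{"linear":[0,0,0],"dr":[0,45,0],"hand":-1},{"linear":[0,0,0],"dr":[0,51,0],"hand":-1},{"linear":[0,0,0],"dr":[0,55,0],"hand":-1}]'
python3 go.py .504 .1255 .1154 -126.9; python3 -c "
from h import *;print(bot.get_obs()['torque'])"
```

```text
t: 6.45
eef_pos: [0.5044, 0.1268, 0.1156]
tool_rot: [-0.013, 0.013, 0.707, -0.707]
contact_force: [-1.4, 1.1, -0.7]
gripper_width: 0.174
t 6.45 p [0.5044 0.1268 0.1156] jaw -92.09 tilt [-0.    -1.    -0.001] F [-1.4  1.1 -0.7] w 0.174 q7 -2.06
linear [0.0003 0.0002 0.0013] dr [ 0.04 34.81  0.  ]
[0.32153244 0.29707094 0.11371342]
```

```bash
python3 -m crank '[{"linear":[0,0,0],"dr":[0,6,0],"hand":-1},{"linear":[0,0,0],"dr":[0,12,0],"hand":-1},{"linear":[0,0,0],"dr":[0,18,0],"hand":-1},{"linear":[0,0,0],"dr":[0,24,0],"hand":-1},{"linear":[0,0,0],"dr":[0,29,0],"hand":-1},{"linear":[0,0,0],"dr":[0,33,0],"hand":-1},{"linear":[0,0,0],"dr":[0,35.5,0],"hand":-1},{"linear":[0,0,0],"dr":[0,35.5,0],"hand":-1},{"linear":[0,0,0],"dr":[0,35.5,0],"hand":-1}]'
python3 go.py .504 .1255 .1154 -126.9; python3 - <<'E'
from ov import *
o=bot.get_obs();print(o["torque"]); x,y,z=.5026,.1239,.128
im=bot.read_camera("side"); 
overlay({"side":im},[([.5,.124,.1],[]),([.5,.124,.1],stage(x,y,.9266+np.pi/2,z)+pot(x,y,.9266,(0,255,255))[:1])],"pics/ov4.png",w=45)
E
```

```text
t: 7.2
eef_pos: [0.5048, 0.1266, 0.1156]
tool_rot: [-0.225, 0.226, 0.67, -0.67]
contact_force: [0.0, 1.3, 0.2]
gripper_width: 0.179
t 7.2 p [0.5048 0.1266 0.1156] jaw -127.23 tilt [-0.    -1.    -0.001] F [0.  1.3 0.2] w 0.179 q7 -2.61
linear [-0.      0.0002  0.0013] dr [ 0.05 -0.33 -0.02]
[0.30147199 0.00242439 0.06569525]
```

View pics/ov4.png

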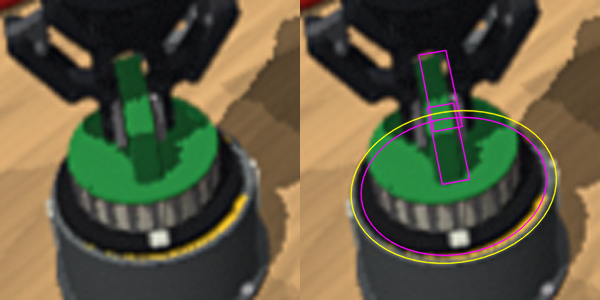

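```bash
python3 -m crank '[{"linear":[0,0,0],"dr":[0,1,0],"hand":-1},{"linear":[0,0,0],"dr":[0,2,0],"hand":-1},{"linear":[0,0,0],"dr":[0,2.5,0],"hand":-1},{"linear":[0,0,0],"dr":[0,2.5,0],"hand":-1}]'
python3 -c "
from h import *;print(bot.get_obs()['torque'])"; python3 go.py .504 .1255 .1154 -126.9
```

```text
t: 7.58
eef_pos: [0.5042, 0.1262, 0.1156]
tool_rot: [0.241, -0.241, -0.665, 0.665]
contact_force: [-3.3, -0.4, 5.3]
gripper_width: 0.177
[0.15904526 0.66530563 0.48105318]
t 7.58 p [0.5042 0.1262 0.1156] jaw -129.82 tilt [ 0. -1.  0.] F [-3.3 -0.4  5.3] w 0.177 q7 -2.65
linear [-0.0003  0.0002  0.0006] dr [-0.03 -2.92  0.01]
```

The moment rose to 0.48 N m, so the stage is against the stop. Releasing and rising straight up.

```bash
python3 -m crank '[{"linear":[0,0,0],"dr":[0,0,0],"hand":0},{"linear":[0,0,0],"dr":[0,0,0],"hand":0.3},{"linear":[0,0,0],"dr":[0,0,0],"hand":0.3},{"linear":[0,0,0],"dr":[0,0,0],"hand":0.3},{"linear":[0,-0.02,0],"dr":[0,0,0],"hand":0.3},{"linear":[0,-0.06,0],"dr":[0,0,0],"hand":0.3},{"linear":[0,-0.1,0],"dr":[0,0,0],"hand":0.3},{"linear":[0,-0.14,0],"dr":[0,0,0],"hand":0.3},{"linear":[0,-0.14,0],"dr":[0,0,0],"hand":0.3}]'
python3 go.py .5 -.15 .256 -60
```

```text
t: 8.33
eef_pos: [0.5088, 0.1273, 0.2633]
tool_rot: [-0.238, 0.245, 0.668, -0.662]
contact_force: [0.5, 0.6, -0.1]
gripper_width: 0.648
t 8.33 p [0.5088 0.1273 0.2633] jaw -129.89 tilt [-0.007 -1.    -0.012] F [ 0.5  0.6 -0.1] w 0.648 q7 -2.64
linear [-0.171   0.0059  0.2185] dr [  0.35 -69.89  -0.75]
```

Moving aside so the top camera can see the pot.

```bash
python3 -m crank '[{"linear":[-0.17,0,0.218],"dr":[0,-65,0],"hand":0.3},{"linear":[-0.17,0,0.218],"dr":[0,-65,0],"hand":0.3},{"linear":[-0.17,0,0.218],"dr":[0,-65,0],"hand":0.3},{"linear":[-0.17,0,0.218],"dr":[0,-65,0],"hand":0.3},{"linear":[-0.17,0,0.218],"dr":[0,-65,0],"hand":0.3},{"linear":[-0.17,0,0.218],"dr":[0,-65,0],"hand":0.3},{"linear":[-0.17,0,0.218],"dr":[0,-65,0],"hand":0.3},{"linear":[-0.17,0,0.218],"dr":[0,-65,0],"hand":0.3},{"linear":[-0.17,0,0.218],"dr":[0,-65,0],"hand":0.3},{"linear":[-0.17,0,0.218],"dr":[0,-65,0],"hand":0.3}]'
python3 - <<'E'
from ov import *
ims={c:bot.read_camera(c) for c in ["top","side"]}
x,y=.5026,.1239
overlay(ims,[([.5,.124,.08],[]),([.5,.124,.08],stage(x,y,.9266+np.pi/2,.128)+pot(x,y,.9266,(0,255,255))[:1])],"pics/ov5.png",w=40)
cv2.imwrite("pics/side5.png",ims["side"])
for c in ims:
    for n in ["orange_stage_bar","blue_stage_bar"]: print(c,n,[(np.round(d["xy"],1),round(d["score"],2)) for d in bot.place_of(c,n)[:2]])
E
```

```text
t: 9.17
eef_pos: [0.495, -0.1526, 0.255]
tool_rot: [-0.155, 0.155, -0.69, 0.69]
contact_force: [-0.2, 0.4, -0.3]
gripper_width: 0.65
top orange_stage_bar [(array([394.7, 220.3]), 0.98)]
top blue_stage_bar [(array([299.2, 207.5]), 0.73)]
side orange_stage_bar [(array([354.3, 145.4]), 0.8)]
side blue_stage_bar [(array([289.8, 190.5]), 0.61)]
```

View pics/ov5.png

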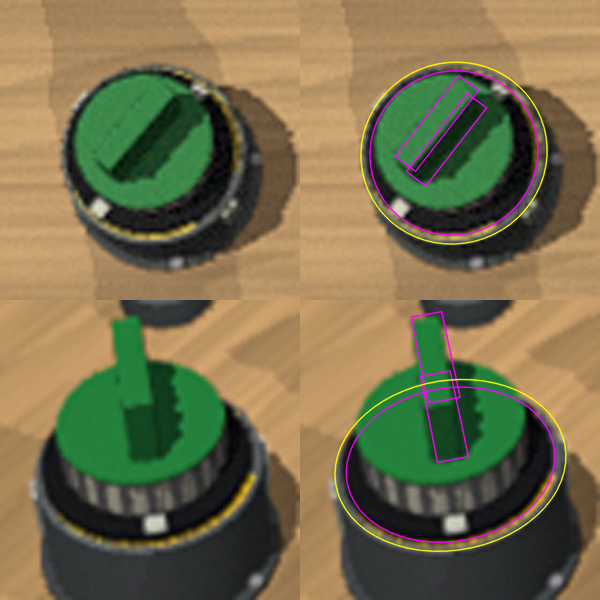

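View pics/side5.png

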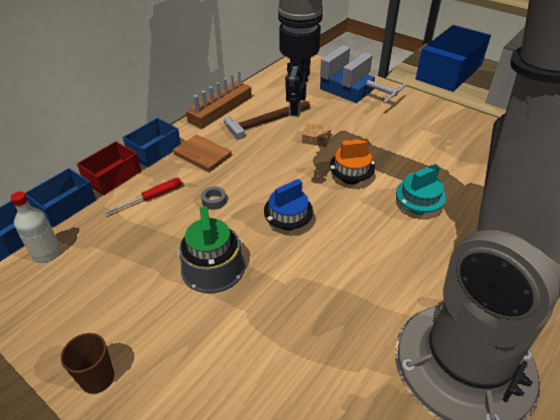

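The top view shows the bar across the notch axis, about 4° past 90, consistent with the stop. The flange is flat on the rim, and the other stages are where they were. Handing in.

```bash
python3 -c "
from station import bot; print(bot.hand_in())"
```

```text
the job is handed in; nothing more can be done
None
```

I fitted the green filter stage onto the grey pot, locked it with a clockwise quarter turn, let go and handed the job in. The arm's clock read about 9.2 s, well under the 45 s limit.

- **Seating:** The stage went in without contact on the way down. The rim took its weight at the expected height, and in the last pictures the flange sits flat on the rim.
- **Locking:** The hand turned about 93°, and the moment then rose to 0.48 N m, which I took as the stop. In the last pictures the bar looks a few degrees past 90°, as expected at the stop.
- **Other stages:** The orange and blue bars show within about 2 pixels of where they started. I never touched the turquoise look-alike, and it looks unmoved.
- **Disagreement:** The trained network put the green bar about 10 mm from my model fit. The overlays and the grasp agreed with the fit, so I used that.
- **Not checked:** I did not test the lock by pulling on the stage.

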